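Stopper the round flask and hold it down in the mixer's sprung ring

TASK

Put the flanged plastic stopper into the mouth of the round amber flask where it stands on the bench, so that its flange sits level on the rim all round. Then take the flask by its neck, set it upright in the sprung ring on top of the mixer and press it straight down to the ring's stop, and finish like that, still gripping the neck and keeping the ring pressed down. Do not knock the other glassware and stoppers about.

Things in the scene. Friction and masses are not known exactly. Their poses are not given: they have to be found in the camera images.
- flask_mid (a point): centre, half-way up the axis, of the loose round amber flask (0.14 kg; the other amber flask is conical): 105 mm high, upright on a flat foot 27 mm across. Bulb 64 mm across, its centre 29 mm above the foot; straight neck 32 mm across from 57 mm above the foot to the rim; mouth 27 mm across, 48 mm deep. Point 52.5 mm above the foot, 52.5 mm below the rim; z axis up the neck
- stopper_mid (a point): centre of the loose white plastic stopper (20 g), standing on its plug, 33 mm high: plug 13 mm long, 22 mm across at the top tapering to 17 mm; then a flange 30 mm across, 4 mm thick; then a grip knob 14 mm across, 16 mm tall. Point 16.5 mm above the plug's lower end; z axis up. Seated, the flange's underside rests on the flask's rim and this point is 3.5 mm above the rim
- cradle_seat (a point): centre of the upper face of the sprung aluminium ring on the mixer, moving with it: ring 88 mm across outside, 50 inside, 18 high; 125 mm above the bench when unpressed; z axis up. With the bulb seated in the ring the flask's foot is 9 mm below this point. Mixer: white box 170 x 130 mm, fixed, dial and switch towards the robot, ring 20 mm behind its middle and higher than all the rest
- cradle (a joint): how far the ring is pushed down, in m: 0 free (up), 0.012 at its stop. Preloaded spring: the flask's weight does not move it; an added push of about 3 N starts it, about 12 N takes it to the stop; it rises again when released
- conical_mid (a point): centre (half-way up) of the conical flask of amber glass, 105 mm high, 64 mm across at the base, neck 25 mm across; loose; not part of the job
- jar_mid (a point): centre (half-way up) of a small labelled jar with a black lid, 48 mm across, 60 mm high; loose; not part of the job
- bung_mid (a point): centre (half-way up) of a black rubber bung without flange or knob, a plain cone 25 to 32 mm across (wide end up), 30 mm high; loose; not part of the job
Not all that is in view belongs to the job. What is shaped like the part that bears flask_mid but pink is not meant. Several things look just like the part that bears stopper_mid: the one meant starts farthest from the robot's base.

How it is judged:
On the way, in this order (a step that is already met when the one before it is completed fails the run):
1. the stopper is let go, seated level on the rim of the round flask, which stands upright on the bench (z of stopper_mid in the frame of flask_mid between 0.053 and 0.0585 m and angle between the z axis of stopper_mid and the z axis of flask_mid, either way round below 0.07 rad and angle between flask_mid's own z axis and vertical below 0.07 rad and height (world z) of flask_mid below 0.058 m and contact force between the fingers and stopper below 0.1 N), for 0.2 s.
2. the stoppered flask, gripped by the fingers, sits upright in the ring and has pressed it down (value of joint cradle above 0.009 m and contact force between flask and cradle above 3 N and contact force between the fingers and flask above 1 N and horizontal distance between flask_mid and cradle_seat below 0.009 m and angle between flask_mid's own z axis and vertical below 0.12 rad), for 0.3 s.
At the end, for the whole second after the job is handed in: The round flask is still gripped and at rest in the ring (within 9 mm of its axis, 0.12 rad of upright, 5 mm of its seated height); the ring is held down at least 9 of its 12 mm with over 3 N of the flask on it; the stopper sits on the rim within 2.5 mm and 0.07 rad (all of step 2 and z of flask_mid in the frame of cradle_seat between 0.039 and 0.049 m and z of stopper_mid in the frame of flask_mid between 0.053 and 0.0585 m and angle between the z axis of stopper_mid and the z axis of flask_mid, either way round below 0.07 rad and linear speed of flask below 0.02 m/s); the arm keeps its last pose, push and grip.
It fails at once if the round flask is tipped over (angle between flask_mid's own z axis and vertical above 0.6 rad).
It fails at once if the conical flask is knocked away (distance of conical_mid from where it was at the start of the episode above 0.03 m or angle between conical_mid's own z axis and vertical above 0.4 rad).
It fails at once if the jar is knocked away (distance of jar_mid from where it was at the start of the episode above 0.03 m or angle between jar_mid's own z axis and vertical above 0.4 rad).
It fails at once if the rubber bung is knocked away (distance of bung_mid from where it was at the start of the episode above 0.03 m).
It also fails if it takes over 64 s, if anything falls off the work surface, if the arm or the gripper's body presses on something with over 40 N, if the wrist force passes 120 N, or if a joint passes its speed limit or range.

ROBOT

A 6-joint arm with a two-finger parallel gripper is mounted at the origin on the work surface. World frame = base frame: x ahead of the robot, y to its left, z up, the work surface at z = 0. Lengths are in m, angles in rad, forces in N, time in s.
With the tool pointing down it reaches from about 0.4 to 0.825 m from the base axis. Payload 7 kg.
Tool frame: the origin (TCP) lies between the finger pads; the fingertips stand 8 mm ahead of it and the grasp point (between the pads) lies 11 mm behind it (arm.finger_overhang is the distance from the TCP to the fingertips, in m); z points along the fingers, y is the line along which they close (so a half turn about z gives the same grasp; the last joint's range is limited). The gripper opens to 88 mm and grips with 3 to 60 N. Pads are 19 mm wide; open, the fingers measure 130 mm over their backs; the gripper's body (78 mm by 193 mm) begins 47 mm behind the grasp point.
Start: joints at [1.551, 0.359, 0.012, 0, -1.224, -0.288], TCP at [0.205, 0.643, 0.235] pointing down, gripper open.
Joint ranges: [-3.07, 3.07], [-1.43, 2.12], [-1.02, 1.25], [-3.03, 1.67], [-3.05, -0], [-3.03, 3.03]. Speed limits (rad/s): [2.39, 2.39, 3.01, 3.14, 3.14, 3.14].

INTERFACE

Orientations are given as [roll, pitch, yaw] about the fixed x, y, z axes, in that order (R = Rz(yaw) Ry(pitch) Rx(roll)).
In Python, from station import arm gives the robot as it stands.
- The arm moves only by the tool move_arm, never from a script. Its argument "rows" is text: rows parted by semicolons, each of 7 numbers parted by spaces: the turn, a rotation vector about the tool's x, y, z in degrees, then the shift along the tool's x, y, z in m, then the finger opening in m, from 0 to 0.0876. A call has 1 to 8 rows; each row shifts and turns the commanded pose from where the row before left it, along the tool's axes as they then stand; what a row does not reach is not made up. A row lasts 1/8 s, in which the tool goes at most 62.5 mm and 10.7 degrees, less where a joint would pass 70% of its speed; a pose out of reach is approached as far as the arm can. A call is refused whole if a number of a shift passes 0.0625 or a number of a turn 10.7, either way. A call with a gripper value outside its range is refused whole. The fingers move at their own pace and stop on an object; "squeeze" is the grip in N (left out, the last holds). Time passes only in rows, so rows that do not move let the fingers close. It gives the time, the measured TCP pose, the force, the opening and the grip force at its end, in the units of the state.
- arm.get_state(): the state, without advancing time (a new reading comes with each control period).
- arm.grab_frame(name): name is "side" or "top" or "wrist"; returns (picture, depth): 384x512x3 uint8, blue, green, red; 384x512 float32, m along the optical axis (not along the pixel's ray), 0 where there is no reading.
- arm.camera_model(name): a dict with "mtx" (3x3 intrinsics, pixels), "camera_from_world" (4x4, takes a point from world to camera coordinates); the wrist camera has in their place "mount" (4x4, takes a point from camera to tool coordinates, whose origin is the TCP and whose axes are the flange's). Camera axes: x right, y down, z forward; pixel columns grow to the right and rows downward; lengths in m; the calibration is good to about 2 mm. A picture is of the moment at which its call begins: read the wrist's pose just before it. camera_model takes no time and is no camera call.
- arm.job_done(): hands the job in; it is judged then, once.
The state is a dict: "t": time; "q": joint angles; "qd": joint speeds; "joint_efforts": joint torques, N m; "eef_pos": TCP position; "ee_rot": TCP orientation; "force": force on the tool from outside, world axes, zero at the start; "moment": the same for the moment, N m; "width": finger opening in m; "gripper_force": force on a finger pad.
Only numpy, scipy, OpenCV 4.12 (cv2) and the standard library are available. Lean on these libraries where they do the work, as an engineer would, in place of code of your own. Each camera call takes 0.05 s, during which the arm holds its last target. There are 200 camera calls.

## Working session

There is one attempt and no reset: what is moved stays moved. The work goes in short steps, Python scripts to look and compute and a tool call to move; the robot and the scene stay as the last step left them, time stands still between calls to the robot, and variables do not carry over. Pictures are saved under pics/ and viewed, at most 10 in all, crops included, and the job is handed in when it is done.

Besides the shell and the picture viewer there is one more tool, called after "Request:" as a command line: name --argument value ..., lists and objects as JSON in quotes. move_arm: Moves the arm, as the interface text tells. Its arguments: {"type":"object","properties":{"rows":{"type":"string"},"squeeze":{"type":"number"}},"required":["rows"]}

```bash
ls; mkdir -p pics; cat > h.py <<'E'
import numpy as np, cv2
from scipy.spatial.transform import Rotation as R
from station import arm
def cam(n):
    m=arm.camera_model(n); K=np.array(m["mtx"])
    if "camera_from_world" in m: T=np.linalg.inv(np.array(m["camera_from_world"]))
    else:
        s=arm.get_state(); B=np.eye(4); B[:3,:3]=R.from_euler('xyz',s["ee_rot"]).as_matrix(); B[:3,3]=s["eef_pos"]; T=B@np.array(m["mount"])
    return K,T
def plane(K,T,u,v,z):
    d=T[:3,:3]@np.linalg.inv(K)@[u,v,1]; o=T[:3,3]; return o+d*(z-o[2])/d[2]
def proj(K,T,p):
    c=np.linalg.inv(T)@np.append(p,1); x=K@c[:3]; return x[:2]/x[2]
def cloud(K,T,dep):
    v,u=np.indices(dep.shape); r=np.stack([u,v,np.ones_like(u)],-1)@np.linalg.inv(K).T
    return (r*dep[...,None])@T[:3,:3].T+T[:3,3]
def grab(n):
    K,T=cam(n); im,d=arm.grab_frame(n); return K,T,im,d
E
python3 - <<'E'
from h import *
print(arm.get_state())
for n in("top","side"):
    K,T,im,d=grab(n); cv2.imwrite(f"pics/{n}0.png",im); np.save(f"{n}0.npy",d); print(n,K,T.round(3))
E
```

```text
pics
{'t': 0.0, 'q': array([ 1.55112631e+00,  3.59380216e-01,  1.10892001e-02, -3.46959634e-04,
       -1.22408668e+00, -2.88087648e-01]), 'qd': array([-0.00057627,  0.00075363, -0.00107724,  0.00025839, -0.0002806 ,
       -0.001147  ]), 'joint_efforts': array([-1.03976232e-03, -5.82718384e+01,  2.93053150e+01,  6.99693024e+00,
        6.76166557e-03, -1.65766774e-04]), 'eef_pos': array([0.20436263, 0.64284033, 0.23364076]), 'ee_rot': array([ 3.13998378e+00, -1.36615396e-04, -3.07875707e-01]), 'force': array([-1.05631393, -0.02249361, -0.52771542]), 'moment': array([ 0.01824764,  0.01484968, -0.03833911]), 'gripper_force': 0.0, 'width': 0.08767639692076223}
top [[432.48096379   0.         258.39495525]
 [  0.         432.48096379 198.63672351]
 [  0.           0.           1.        ]] [[ 0.003 -0.995  0.105  0.446]
 [-1.    -0.003  0.002 -0.005]
 [-0.002 -0.105 -0.995  1.243]
 [ 0.     0.     0.     1.   ]]
side [[496.65200695   0.         247.31441424]
 [  0.         496.65200695 188.45639745]
 [  0.           0.           1.        ]] [[ 0.951 -0.244  0.189  0.351]
 [-0.308 -0.714  0.628 -0.698]
 [-0.018 -0.656 -0.755  0.933]
 [ 0.     0.     0.     1.   ]]
```

View pics/top0.png

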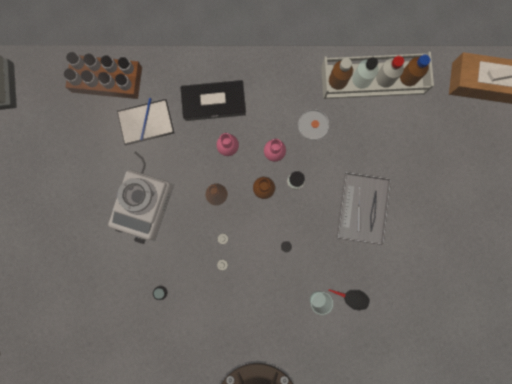

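View pics/side0.png

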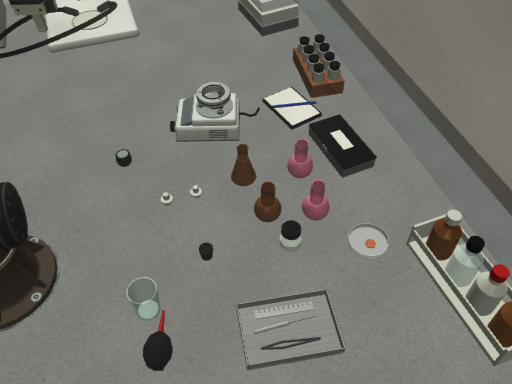

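Top view: the candidates for the stopper are the white stoppers at (223,239) and (222,265), and the far one is (223,239). The black bung at (286,246) is not it. Candidates for the flask are round amber (264,188), conical amber (216,194) and pink (227,144) and (275,150), so the choice is (264,188). The mixer ring is at (134,197) and the jar at (297,180). In the side view they are: stopper (196,190), with the nearer one at (167,198); flask (267,202); ring (213,95).

```bash
python3 - <<'E'
from h import *
ims={}
for n in("top","side"):
    K,T=cam(n); im=cv2.imread(f"pics/{n}0.png"); d=np.load(f"{n}0.npy"); P=cloud(K,T,d); ims[n]=(K,T,im,P)
    z=P[...,2]; print(n,"bench z", np.median(z[230:300,60:120] if n=="top" else z[200:240,60:130]))
    hsv=cv2.cvtColor(im,cv2.COLOR_BGR2HSV)
    for nm,box,lo,hi in (("stopper",(210,228,236,250) if n=="top" else (186,180,206,200),0.01,0.05),
      ("stopper2",(210,255,236,276) if n=="top" else (157,188,177,208),0.01,0.05),
      ("flaskrim",(248,172,282,204) if n=="top" else (250,175,288,224),0.092,0.115),
      ("conicrim",(203,180,230,208) if n=="top" else (228,140,260,190),0.092,0.115),
      ("bung",(276,236,296,256) if n=="top" else (195,236,218,262),0.02,0.04),
      ("jar",(284,168,310,192) if n=="top" else (276,218,306,250),0.05,0.07),
      ("ring",(105,170,165,222) if n=="top" else (190,78,236,112),0.115,0.135)):
        x0,y0,x1,y1=box; p=P[y0:y1,x0:x1].reshape(-1,3); p=p[(p[:,2]>lo)&(p[:,2]<hi)]
        if len(p): print(nm,len(p),p.mean(0).round(4),((p.min(0)+p.max(0))/2).round(4),(p.max(0)-p.min(0)).round(4))
a=ims["top"][2][160:285,190:315]; b=ims["side"][2][130:265,150:325]
a=cv2.resize(a,None,fx=3,fy=3,interpolation=2); b=cv2.resize(b,None,fx=2.4,fy=2.4,interpolation=2)
h=max(a.shape[0],b.shape[0]); c=np.zeros((h,a.shape[1]+b.shape[1],3),np.uint8); c[:a.shape[0],:a.shape[1]]=a; c[:b.shape[0],a.shape[1]:]=b
cv2.imwrite("pics/crop0.png",c); print(c.shape)
print(arm.camera_model("wrist"))
E
```

```text
top bench z -0.00029841840654953877
stopper 85 [0.4613 0.0988 0.0201] [0.4611 0.0989 0.0235] [0.0254 0.0261 0.0269]
stopper2 83 [0.3886 0.0986 0.0206] [0.3883 0.0994 0.0227] [0.0254 0.0282 0.0237]
flaskrim 43 [ 0.6058 -0.017   0.1033] [ 0.6056 -0.0158  0.102 ] [0.0297 0.0294 0.0161]
conicrim 47 [0.5903 0.12   0.1034] [0.5894 0.1196 0.1006] [0.0248 0.0245 0.0168]
bung 98 [ 0.4404 -0.0794  0.03  ] [ 0.4407 -0.0795  0.0297] [0.0277 0.0281 0.0125]
jar 190 [ 0.627  -0.1079  0.0595] [ 0.6269 -0.1076  0.0589] [0.0413 0.0414 0.0135]
ring 650 [0.5731 0.321  0.1243] [0.574  0.3213 0.124 ] [0.0876 0.0854 0.0174]
side bench z -0.0005239959412072226
stopper 106 [0.4582 0.0937 0.0209] [0.4588 0.0964 0.0229] [0.0285 0.03   0.0219]
stopper2 109 [0.3861 0.094  0.0211] [0.3861 0.0967 0.0235] [0.0277 0.0274 0.0259]
flaskrim 125 [ 0.6023 -0.0198  0.1002] [ 0.6032 -0.0194  0.0997] [0.0316 0.0336 0.0152]
conicrim 91 [0.5873 0.1176 0.1004] [0.5869 0.1185 0.1005] [0.0271 0.0293 0.017 ]
bung 156 [ 0.4374 -0.0829  0.0284] [ 0.4376 -0.0809  0.0269] [0.0304 0.0315 0.0134]
jar 282 [ 0.6242 -0.1125  0.0585] [ 0.6248 -0.1108  0.0565] [0.0422 0.0429 0.013 ]
ring 516 [0.5707 0.316  0.123 ] [0.5715 0.3216 0.1223] [0.0868 0.0929 0.0145]
(375, 795, 3)
{'mtx': array([[343.71536211,   0.        , 247.96021655],
       [  0.        , 343.71536211, 193.10815383],
       [  0.        ,   0.        ,   1.        ]]), 'mount': array([[-1.88290056e-04, -9.55292630e-01, -2.95661894e-01,
         7.94418833e-02],
       [ 9.99999884e-01, -3.10952232e-04,  3.67853764e-04,
        -3.88468886e-04],
       [-4.43344716e-04, -2.95661790e-01,  9.55292578e-01,
        -1.50520595e-01],
       [ 0.00000000e+00,  0.00000000e+00,  0.00000000e+00,
         1.00000000e+00]])}
```

View pics/crop0.png

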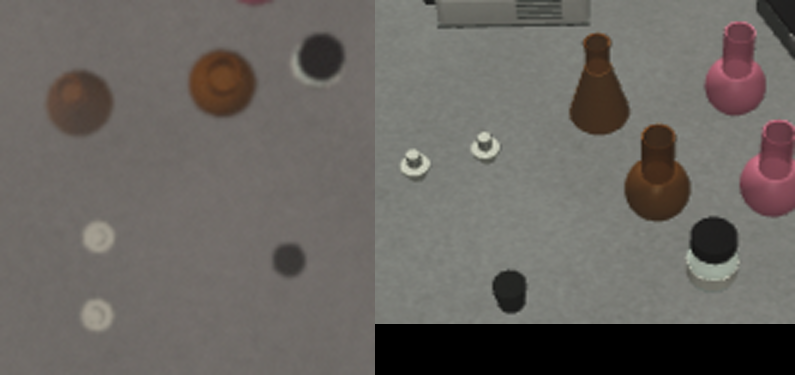

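The crop confirms it: the far white stopper with its knob is at crop (98,237), and the round amber flask at (222,83) is bulb-shaped, while the one at (80,102) is conical. I'll start with the turn to yaw 0, then travel above the stopper.

Request:
move_arm --rows "0 0 -8.8 0 0 0 0.0876; 0 0 -8.8 0 0 0 0.0876; 0 0 0 0.025 0.055 0 0.06; 0 0 0 0.025 0.055 0 0.06; 0 0 0 0.025 0.055 0 0.06; 0 0 0 0.025 0.055 0 0.06; 0 0 0 0.025 0.055 0 0.06; 0 0 0 0.025 0.055 0 0.06"

```text
t: 1.1
eef_pos: [0.3546, 0.3112, 0.2345]
ee_rot: [3.142, 0.0, -0.0]
force: [1.7, 0.0, -0.3]
width: 0.0599
gripper_force: 0.0
```

```bash
cat >> h.py <<'E'
def to(x,y,z,yaw=0.):
    s=arm.get_state(); r=R.from_euler('xyz',s["ee_rot"]); e=R.from_euler('xyz',[np.pi,0,yaw])
    print("t",round(s["t"],2),"pos",np.round(s["eef_pos"],4),"rot",np.round(s["ee_rot"],4),"w",round(s["width"],4),"gf",round(s["gripper_force"],2),"F",np.round(s["force"],2))
    print("turn deg",np.round((r.inv()*e).as_rotvec(degrees=True),2),"shift",np.round(r.inv().apply(np.array([x,y,z])-s["eef_pos"]),4))
E
python3 -c "
from h import *
to(0.46,0.098,0.16)"
```

```text
t 1.1 pos [0.3546 0.3112 0.2345] rot [ 3.1416e+00  0.0000e+00 -1.0000e-04] w 0.0599 gf 0.0 F [ 1.74  0.01 -0.34]
turn deg [ 0.    0.   -0.01] shift [0.1054 0.2132 0.0745]
```

Request:
move_arm --rows "0 0 0 0.026 0.053 0.018 0.05; 0 0 0 0.026 0.053 0.018 0.05; 0 0 0 0.026 0.053 0.018 0.05; 0 0 0 0.026 0.053 0.018 0.05; 0 0 0 0 0 0 0.05; 0 0 0 0 0 0 0.05"

```text
t: 1.85
eef_pos: [0.4582, 0.1007, 0.1625]
ee_rot: [3.141, 0.0, -0.002]
force: [-0.1, 0.0, 0.3]
width: 0.0503
gripper_force: 0.0
```

```bash
python3 - <<'E'
from h import *
K,T,im,d=grab("wrist"); cv2.imwrite("pics/w1.png",im); np.save("w1.npy",d); P=cloud(K,T,d)
to(0.46,0.098,0.028)
print(proj(K,T,[.46,.098,.033]), "bench",np.median(P[...,2]))
hs=cv2.cvtColor(im,cv2.COLOR_BGR2HSV)
m=((hs[...,2]>120)&(hs[...,1]<60)).astype(np.uint8)
n,l,st,c=cv2.connectedComponentsWithStats(m)
for i in range(1,n):
    if st[i,4]>150:
        p=P[l==i]; print(st[i],c[i].round(1),plane(K,T,*c[i],.017).round(4))
        k=p[(p[:,2]>.028)&(p[:,2]<.04)]; f=p[(p[:,2]>.01)&(p[:,2]<.02)]
        for q in(k,f):
            if len(q)>5: print("  ",len(q),q.mean(0).round(4),((q.min(0)+q.max(0))/2).round(4),np.ptp(q,axis=0).round(4))
E
```

```text
t 1.9 pos [0.4582 0.1015 0.1628] rot [-3.1414e+00 -3.0000e-04 -5.0000e-04] w 0.0499 gf 0.0 F [ 0.13  0.7  -1.47]
turn deg [-0.01 -0.02 -0.03] shift [0.0018 0.0036 0.1348]
[251.77263351 183.00083578] bench 0.0013458446426213022
[   0    0   23  193 1937] [ 8.9 86.4] [0.5384 0.2976 0.017 ]
[160   9  27  30 236] [174.4  22.8] [0.5856 0.1584 0.017 ]
[168  32  18  32 187] [176.2  47.3] [0.5678 0.1581 0.017 ]
[137  52  55  54 987] [165.   80.1] [0.543  0.1689 0.017 ]
[370  56  23  22 202] [379.6  65.1] [ 0.5542 -0.0054  0.017 ]
[  117    58   364   220 38240] [301.3 166.7] [0.4703 0.0542 0.017 ]
   392 [0.4262 0.0999 0.0334] [0.4223 0.0998 0.0321] [0.0858 0.0142 0.0077]
   1006 [0.4297 0.0999 0.0175] [0.4222 0.0999 0.0167] [0.1016 0.0296 0.0062]
[341  61  27  21 179] [353.4  73.6] [0.5478 0.0152 0.017 ]
[ 96 127  25  33 173] [108.7 141.9] [0.4926 0.2211 0.017 ]
[  18  155  107   87 3275] [ 73.7 198.1] [0.4417 0.259  0.017 ]
[194 208  24  32 263] [205.6 223.2] [0.417  0.1406 0.017 ]
[433 217  27  18 169] [442.6 226.1] [ 0.4136 -0.0796  0.017 ]
[ 273  311   70   32 1255] [313.9 327.1] [0.3021 0.034  0.017 ]
[495 311  17  43 513] [504.7 330.2] [ 0.2978 -0.1626  0.017 ]
   19 [ 0.3002 -0.1459  0.0293] [ 0.3007 -0.1461  0.0299] [0.0062 0.0026 0.0038]
   45 [ 0.3102 -0.157   0.0154] [ 0.3095 -0.1577  0.0151] [0.0068 0.0113 0.0094]
```

View pics/w1.png

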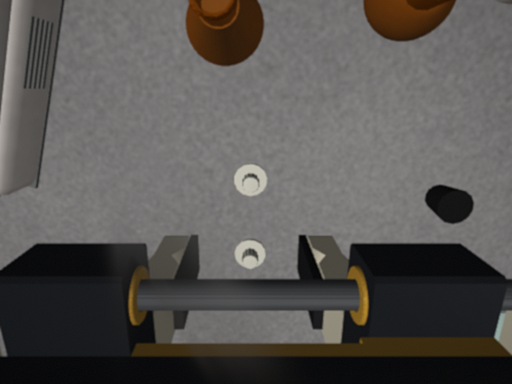

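The wrist view shows the far stopper at (251,181) and the near one at (250,254). The conical flask is at the upper left and the round flask's bulb at the upper right.

```bash
python3 - <<'E'
from h import *
K,T=cam("wrist"); d=np.load("w1.npy"); P=cloud(K,T,d); im=cv2.imread("pics/w1.png")
p=P[155:205,225:280].reshape(-1,3)
for a,b in((.027,.04),(.012,.021)):
    q=p[(p[:,2]>a)&(p[:,2]<b)]; print(len(q),q.mean(0).round(4),((q.min(0)+q.max(0))/2).round(4),np.ptp(q,axis=0).round(4))
to(0.46,0.098,0.06)
E
```

```text
232 [0.4593 0.1004 0.0333] [0.4588 0.1003 0.0315] [0.0139 0.0138 0.0084]
579 [0.4604 0.1005 0.0178] [0.4583 0.1002 0.0172] [0.0296 0.0286 0.0065]
t 1.9 pos [0.4582 0.1015 0.1628] rot [-3.1414e+00 -3.0000e-04 -5.0000e-04] w 0.0499 gf 0.0 F [ 0.13  0.7  -1.47]
turn deg [-0.01 -0.02 -0.03] shift [0.0018 0.0035 0.1028]
```

Request:
move_arm --rows "0 0 0 0.001 0.001 0.04 0.04; 0 0 0 0 0 0.04 0.04; 0 0 0 0 0 0.025 0.04; 0 0 0 0 0 0.015 0.04; 0 0 0 0 0 0 0.04; 0 0 0 0 0 0 0.04; 0 0 0 0 0 0 0.04" --squeeze 8

```text
t: 2.78
eef_pos: [0.4597, 0.1009, 0.0435]
ee_rot: [-3.141, -0.002, 0.0]
force: [0.1, 0.2, 0.1]
width: 0.04
gripper_force: 0.0
```

```bash
python3 - <<'E'
from h import *
K,T,im,d=grab("wrist"); cv2.imwrite("pics/w2.png",im); P=cloud(K,T,d)
to(0.4592,0.1002,0.0275)
print(proj(K,T,[.4595,.1003,.033]))
q=P.reshape(-1,3); q=q[(abs(q[:,0]-.459)<.02)&(abs(q[:,1]-.1)<.017)&(q[:,2]>.024)&(q[:,2]<.04)]
if len(q):print(len(q),q.mean(0).round(4),((q.min(0)+q.max(0))/2).round(4),np.ptp(q,axis=0).round(4))
E
```

```text
t 2.83 pos [0.4596 0.1007 0.0434] rot [-3.1406e+00 -1.4000e-03 -1.0000e-04] w 0.04 gf 0.0 F [0.39 0.15 0.27]
turn deg [-0.06 -0.08 -0.01] shift [-0.0004  0.0005  0.0159]
[250.1346928  248.49202251]
692 [0.4603 0.0995 0.0321] [0.4593 0.0996 0.0298] [0.014  0.0145 0.0116]
```

Request:
move_arm --rows "0 0 0 0 0.001 0.008 0.04; 0 0 0 0 0 0.008 0.04; 0 0 0 0 0 0 0.03; 0 0 0 0 0 0 0.005; 0 0 0 0 0 0 0.005; 0 0 0 0 0 0 0.005; 0 0 0 0 0 0 0.005; 0 0 0 0 0 0 0.005" --squeeze 8

```text
t: 3.82
eef_pos: [0.4592, 0.0991, 0.0266]
ee_rot: [-3.141, -0.0, -0.001]
force: [-0.5, -0.8, 0.3]
width: 0.0142
gripper_force: 8.0
```

```bash
python3 - <<'E'
from h import *
to(0.4592,0.1002,0.16)
E
```

```text
t 3.83 pos [0.4592 0.0991 0.0266] rot [-3.1415e+00 -1.0000e-04 -6.0000e-04] w 0.0142 gf 7.99 F [-0.48 -0.76  0.34]
turn deg [-0.01 -0.01 -0.03] shift [ 0.     -0.0011 -0.1334]
```

Request:
move_arm --rows "0 0 0 0 0 -0.03 0.005; 0 0 0 0 0 -0.05 0.005; 0 0 0 0 0 -0.05 0.005; 0 0 0 0.025 0.025 -0.02 0.005; 0 0 0 0.025 0.03 0 0.005; 0 0 0 0.025 0.03 0 0.005; 0 0 0 0.02 0.03 0 0.005; 0 0 0 0 0 0 0.005"

```text
t: 4.82
eef_pos: [0.5548, -0.0177, 0.176]
ee_rot: [3.141, 0.001, -0.003]
force: [-0.4, 0.4, -0.1]
width: 0.0135
gripper_force: 8.0
```

Request:
move_arm --rows "0 0 0 0 0 0 0.005; 0 0 0 0 0 0 0.005"

```text
t: 5.08
eef_pos: [0.5537, -0.0154, 0.1767]
ee_rot: [-3.141, -0.0, 0.0]
force: [-0.2, 0.1, -0.5]
width: 0.0134
gripper_force: 8.0
```

```bash
python3 - <<'E'
from h import *
K,T,im,d=grab("wrist"); cv2.imwrite("pics/w3.png",im); np.save("w3.npy",d); P=cloud(K,T,d)
to(0.6045,-0.0175,0.16)
print(proj(K,T,[.6045,-.0175,.105]))
q=P.reshape(-1,3); q=q[(abs(q[:,0]-.6045)<.03)&(abs(q[:,1]+.0175)<.03)]
for a,b in((.098,.112),(.06,.098)):
    k=q[(q[:,2]>a)&(q[:,2]<b)]
    if len(k):print(len(k),k.mean(0).round(4),((k.min(0)+k.max(0))/2).round(4),np.ptp(k,axis=0).round(4))
E
```

```text
t 5.12 pos [ 0.5537 -0.0153  0.1767] rot [-3.1414e+00 -2.0000e-04  4.0000e-04] w 0.0134 gf 7.99 F [-0.21  0.4   0.28]
turn deg [-0.01 -0.01  0.02] shift [0.0508 0.0022 0.0167]
[252.09874931 133.61534062]
682 [ 0.6021 -0.0164  0.1051] [ 0.6029 -0.0165  0.103 ] [0.0311 0.0316 0.0098]
511 [ 0.598  -0.0168  0.0802] [ 0.6037 -0.0163  0.079 ] [0.0294 0.0273 0.0378]
```

View pics/w3.png

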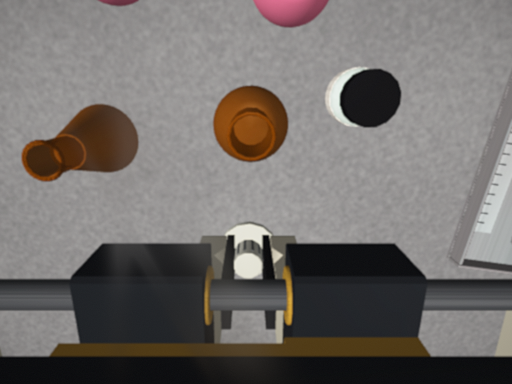

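The wrist view shows the stopper held, with its knob at (250,258) and flange at (248,235). The flask's mouth is at (251,131), the conical rim at (43,160) and the jar lid at (370,98). The opening reads 0.8 mm smaller than before, so I'll check how the stopper sits in the hand.

```bash
python3 - <<'E'
from h import *
K,T=cam("wrist"); d=np.load("w3.npy"); P=cloud(K,T,d); im=cv2.imread("pics/w3.png"); e=arm.get_state()["eef_pos"]
hs=cv2.cvtColor(im,cv2.COLOR_BGR2HSV)
m=(hs[...,2]>110)&(hs[...,1]<70)
v,u=np.indices(m.shape); b=m&(abs(u-250)<35)&(v>215)&(v<285)
q=P[b]-e; q=q[abs(q[:,2])<.04]
h=np.histogram(q[:,2],bins=np.arange(-.03,.03,.002)); print(list(zip(h[1].round(3),h[0])))
for a,c in((-.02,-.006),(0.003,.02)):
    k=q[(q[:,2]>a)&(q[:,2]<c)]
    if len(k)<20: continue
    A=np.c_[k[:,:2],np.ones(len(k))]; s=np.linalg.lstsq(A,k[:,2],rcond=None)[0]
    print(len(k),k.mean(0).round(4),((k.min(0)+k.max(0))/2).round(4),np.ptp(k,axis=0).round(4),"plane",s.round(4))
cv2.imwrite("pics/c3.png",cv2.resize(im[205:300,190:310],None,fx=5,fy=5,interpolation=2))
E
```

```text
[(np.float64(-0.03), np.int64(0)), (np.float64(-0.028), np.int64(0)), (np.float64(-0.026), np.int64(0)), (np.float64(-0.024), np.int64(0)), (np.float64(-0.022), np.int64(0)), (np.float64(-0.02), np.int64(0)), (np.float64(-0.018), np.int64(0)), (np.float64(-0.016), np.int64(0)), (np.float64(-0.014), np.int64(12)), (np.float64(-0.012), np.int64(86)), (np.float64(-0.01), np.int64(562)), (np.float64(-0.008), np.int64(38)), (np.float64(-0.006), np.int64(16)), (np.float64(-0.004), np.int64(13)), (np.float64(-0.002), np.int64(16)), (np.float64(0.0), np.int64(16)), (np.float64(0.002), np.int64(23)), (np.float64(0.004), np.int64(77)), (np.float64(0.006), np.int64(547)), (np.float64(0.008), np.int64(20)), (np.float64(0.01), np.int64(62)), (np.float64(0.012), np.int64(70)), (np.float64(0.014), np.int64(44)), (np.float64(0.016), np.int64(8)), (np.float64(0.018), np.int64(2)), (np.float64(0.02), np.int64(7)), (np.float64(0.022), np.int64(3)), (np.float64(0.024), np.int64(4)), (np.float64(0.026), np.int64(2))]
698 [ 0.0086  0.0008 -0.0093] [-0.0002  0.0005 -0.0099] [0.0288 0.0247 0.0077] plane [-0.0568 -0.0117 -0.0088]
840 [0.0021 0.0002 0.0081] [ 0.0015 -0.0001  0.0115] [0.019  0.0292 0.0169] plane [ 0.3801 -0.0367  0.0074]
```

View pics/c3.png

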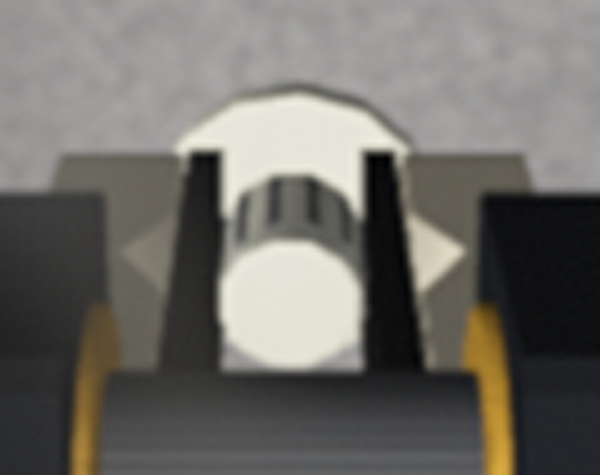

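The stopper sits straight and centred in the hand (knob in the crop at (290,300)). Next I move over the mouth.

Request:
move_arm --rows "0 0 0 0.025 0.001 0 0.005; 0 0 0 0.024 0 0.01 0.005; 0 0 0 0 0 0.017 0.005; 0 0 0 0 0 0 0.005; 0 0 0 0 0 0 0.005; 0 0 0 0 0 0 0.005"

```text
t: 5.88
eef_pos: [0.6031, -0.0168, 0.1505]
ee_rot: [-3.141, -0.001, -0.0]
force: [-0.4, -0.3, -0.8]
width: 0.0136
gripper_force: 8.0
```

```bash
python3 - <<'E'
from h import *
K,T,im,d=grab("wrist"); cv2.imwrite("pics/w4.png",im); P=cloud(K,T,d)
to(0.603,-0.0165,0.1186)
q=P.reshape(-1,3); q=q[(abs(q[:,0]-.6045)<.03)&(abs(q[:,1]+.0175)<.03)]
for a,b in((.100,.110),(.137,.146)):
    k=q[(q[:,2]>a)&(q[:,2]<b)]
    if len(k):
        c=np.linalg.lstsq(np.c_[2*k[:,:2],np.ones(len(k))],(k[:,:2]**2).sum(1),rcond=None)[0]
        print(len(k),((k.min(0)+k.max(0))/2).round(4),k.min(0).round(4),k.max(0).round(4),"circ",c[:2].round(4))
cv2.imwrite("pics/c4.png",cv2.resize(im[180:310,180:320],None,fx=4,fy=4,interpolation=2))
E
```

```text
t 5.92 pos [ 0.6032 -0.0169  0.1504] rot [-3.1413e+00 -1.2000e-03 -4.0000e-04] w 0.0134 gf 7.99 F [-0.25  0.02  0.52]
turn deg [-0.02 -0.07 -0.02] shift [-0.0002 -0.0004  0.0318]
478 [ 0.6082 -0.0166  0.1039] [ 0.5975 -0.0323  0.1   ] [ 0.6188 -0.001   0.1079] circ [ 0.6036 -0.0165]
800 [ 0.6032 -0.0163  0.1418] [ 0.5889 -0.0286  0.1376] [ 0.6176 -0.0041  0.1459] circ [ 0.6066 -0.0163]
```

View pics/c4.png

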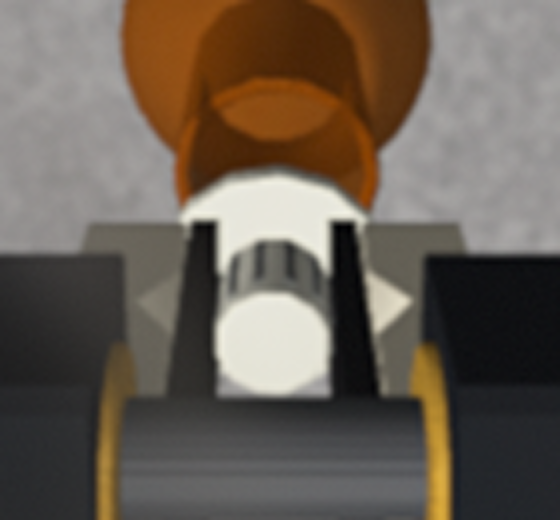

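The crop shows the flange at (275,195), centred on the rim at (277,180), so the stopper is aligned. Descending.

Request:
move_arm --rows "0 0 0 0 0 0.01 0.005; 0 0 0 0 0 0.01 0.005; 0 0 0 0 0 0.007 0.005; 0 0 0 0 0 0 0.005; 0 0 0 0 0 0 0.005"

```text
t: 6.55
eef_pos: [0.6033, -0.017, 0.1226]
ee_rot: [3.141, -0.0, -0.001]
force: [-1.3, 0.5, -0.2]
width: 0.0137
gripper_force: 8.0
```

Request:
move_arm --rows "0 0 0 0 0 0.002 0.005; 0 0 0 0 0 0.002 0.005; 0 0 0 0 0 0 0.005; 0 0 0 0 0 0 0.005"

```text
t: 7.05
eef_pos: [0.6032, -0.017, 0.1187]
ee_rot: [-3.142, -0.0, -0.001]
force: [0.5, -0.0, -0.3]
width: 0.0136
gripper_force: 8.0
```

Request:
move_arm --rows "0 0 0 0 0 0.001 0.005; 0 0 0 0 0 0 0.005; 0 0 0 0 0 0 0.005"

```text
t: 7.42
eef_pos: [0.6037, -0.017, 0.1185]
ee_rot: [3.142, -0.001, -0.0]
force: [-0.9, 0.1, 5.0]
width: 0.0134
gripper_force: 8.0
```

Contact shows as 5 N at the expected height, so I release and lift a little to look.

Request:
move_arm --rows "0 0 0 0 0 -0.001 0.005; 0 0 0 0 0 0 0.02; 0 0 0 0 0 0 0.03; 0 0 0 0 0 0 0.04; 0 0 0 0 0 0 0.04; 0 0 0 0 0 -0.02 0.04; 0 0 0 0 0 -0.03 0.05; 0 0 0 0 0 -0.02 0.06"

```text
t: 8.43
eef_pos: [0.6035, -0.0169, 0.1899]
ee_rot: [-3.141, -0.001, -0.0]
force: [1.1, -0.5, 0.4]
width: 0.0547
gripper_force: 0.0
```

Request:
move_arm --rows "0 0 0 -0.02 0 0 0.07; 0 0 0 -0.02 0 0 0.07; 0 0 0 0 0 0 0.07; 0 0 0 0 0 0 0.07"

```text
t: 8.93
eef_pos: [0.5637, -0.0169, 0.1888]
ee_rot: [3.142, -0.001, -0.0]
force: [0.4, -1.1, 0.1]
width: 0.0701
gripper_force: 0.0
```

```bash
python3 - <<'E'
from h import *
K,T,im,d=grab("wrist"); cv2.imwrite("pics/w5.png",im); P=cloud(K,T,d)
to(0.603,-0.0165,0.145)
u0,v0=proj(K,T,[.603,-.0165,.105]).astype(int); print(u0,v0)
q=P.reshape(-1,3); q=q[(abs(q[:,0]-.603)<.025)&(abs(q[:,1]+.0165)<.025)]
for a,b in((.1065,.1115),(.122,.128)):
    k=q[(q[:,2]>a)&(q[:,2]<b)]
    A=np.c_[k[:,:2]-k[:,:2].mean(0),np.ones(len(k))]; s=np.linalg.lstsq(A,k[:,2],rcond=None)[0]
    print(len(k),((k.min(0)+k.max(0))/2).round(4),np.ptp(k,axis=0).round(4),"plane",s.round(4))
Ks,Ts,ims,ds=grab("side"); us,vs=proj(Ks,Ts,[.603,-.0165,.08]).astype(int)
a=cv2.resize(im[max(v0-60,0):v0+60,u0-60:u0+60],(390,390),interpolation=2); b=cv2.resize(ims[vs-40:vs+40,us-40:us+40],(390,390),interpolation=2)
cv2.imwrite("pics/c5.png",np.hstack([a,b]))
E
```

```text
t 8.97 pos [ 0.5637 -0.0169  0.1886] rot [ 3.1415e+00 -4.0000e-04 -5.0000e-04] w 0.0699 gf 0.0 F [-0.59  1.02  0.44]
turn deg [ 0.   -0.02 -0.03] shift [ 0.0393 -0.0004  0.0436]
248 148
1092 [ 0.6027 -0.0168  0.109 ] [0.0298 0.0306 0.0049] plane [-0.0181  0.0034  0.1093]
388 [ 0.6022 -0.0164  0.1247] [0.0143 0.014  0.0052] plane [-0.0267 -0.0014  0.1253]
```

View pics/c5.png

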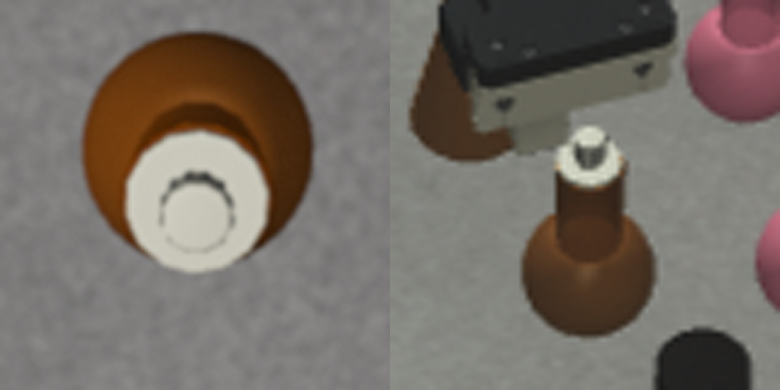

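The flange sits level all round: its top is at z 0.1093 and the knob's at 0.1253, with the stopper centred at (195,200) in the left crop. I'll check the rod's clearance in the gripper, then go down to the neck.

```bash
python3 - <<'E'
from h import *
m=arm.camera_model("wrist"); d=np.load("w3.npy"); P=cloud(np.array(m["mtx"]),np.array(m["mount"]),d)
for v in(285,292,300,308,330,345,360,375): print(v,P[v,240].round(4),d[v,240])
E
```

```text
285 [ 0.0311 -0.0026 -0.0734] 0.08797427
292 [ 0.0301 -0.0026 -0.0751] 0.08669747
300 [ 0.0278 -0.0026 -0.0752] 0.08729833
308 [ 0.0248 -0.0026 -0.0743] 0.08899689
330 [-0.1846 -0.0096  0.1767] 0.39069352
345 [ 0.0227 -0.0024 -0.0852] 0.07918054
360 [ 0.025  -0.0022 -0.0922] 0.0719097
375 [ 0.0253 -0.0021 -0.0964] 0.067753196
```

Request:
move_arm --rows "0 0 0 0.02 0 0 0.07; 0 0 0 0.0193 0 0 0.07; 0 0 0 0 0 0.03 0.07; 0 0 0 0 0 0 0.07; 0 0 0 0 0 0 0.07; 0 0 0 0 0 0 0.07"

```text
t: 9.78
eef_pos: [0.603, -0.0169, 0.1598]
ee_rot: [-3.141, -0.002, -0.0]
force: [0.7, 0.7, 0.5]
width: 0.0702
gripper_force: 0.0
```

Request:
move_arm --rows "0 0 0 0 0 0.025 0.07; 0 0 0 0 0 0.025 0.07; 0 0 0 0 0 0.025 0.07; 0 0 0 0 0 0.01 0.07; 0 0 0 0 0 0 0.07; 0 0 0 0 0 0 0.07; 0 0 0 0 0 0 0.07"

```text
t: 10.65
eef_pos: [0.603, -0.0168, 0.0746]
ee_rot: [-3.141, -0.002, -0.001]
force: [-0.6, -0.9, 0.6]
width: 0.0698
gripper_force: 0.0
```

Request:
move_arm --rows "0 0 0 0 0 0 0.06; 0 0 0 0 0 0 0.05; 0 0 0 0 0 0 0.04; 0 0 0 0 0 0 0.035; 0 0 0 0 0 0 0.03; 0 0 0 0 0 0 0.025; 0 0 0 0 0 0 0.025; 0 0 0 0 0 0 0.025" --squeeze 30

```text
t: 11.65
eef_pos: [0.6023, -0.0171, 0.0735]
ee_rot: [3.141, 0.0, -0.001]
force: [-0.1, -0.0, -1.1]
width: 0.0325
gripper_force: 30.0
```

Request:
move_arm --rows "0 0 0 0 0 -0.03 0.025; 0 0 0 0 0 -0.05 0.025; 0 0 0 0 0 -0.05 0.025; 0 0 0 0 0 -0.04 0.025; 0 0 0 0 0 0 0.025; 0 0 0 0 0 0 0.025" --squeeze 40

```text
t: 12.4
eef_pos: [0.6017, -0.0168, 0.2426]
ee_rot: [-3.141, 0.001, -0.001]
force: [0.7, -1.2, -2.2]
width: 0.0319
gripper_force: 40.0
```

Request:
move_arm --rows "0 0 0 -0.01 -0.025 0 0.025; 0 0 0 -0.017 -0.045 0 0.025; 0 0 0 -0.017 -0.05 0 0.025; 0 0 0 -0.017 -0.05 0 0.025; 0 0 0 -0.017 -0.05 0 0.025; 0 0 0 -0.01 -0.03 0 0.025; 0 0 0 0 0 0 0.025; 0 0 0 0 0 0 0.025"

```text
t: 13.4
eef_pos: [0.514, 0.2327, 0.2421]
ee_rot: [3.14, 0.002, -0.0]
force: [0.4, -0.1, -1.3]
width: 0.0323
gripper_force: 40.0
```

```bash
python3 - <<'E'
from h import *
s=arm.get_state()
K,T,im,d=grab("wrist"); cv2.imwrite("pics/w6.png",im); np.save("w6.npy",d); P=cloud(K,T,d)
to(0.5715,0.3205,0.24)
q=P.reshape(-1,3); k=q[(np.hypot(q[:,0]-.5715,q[:,1]-.3205)<.055)&(q[:,2]>.119)&(q[:,2]<.131)]
print(len(k),((k.min(0)+k.max(0))/2).round(4),k.min(0).round(4),k.max(0).round(4),np.median(k[:,2]))
E
```

```text
t 13.45 pos [0.5143 0.2323 0.2424] rot [ 3.1402e+00  1.6000e-03 -9.0000e-04] w 0.0317 gf 40.0 F [-0.01 -0.38 -1.94]
turn deg [ 0.08  0.09 -0.05] shift [ 0.0572 -0.0882  0.0022]
7412 [0.5713 0.3231 0.1241] [0.5278 0.2794 0.119 ] [0.6148 0.3668 0.1291] 0.12557473600121596
```

View pics/w6.png

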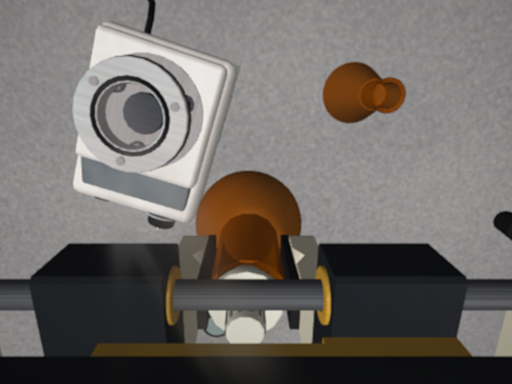

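The wrist view shows the flask held upright with its stopper on, and the whole mixer ring in sight, centred near (133,112). The conical flask is clear at (365,93). Next I move over the ring and measure again.

Request:
move_arm --rows "0 0 0 0.02 -0.03 0 0.025; 0 0 0 0.02 -0.035 0 0.025; 0 0 0 0.0172 -0.025 0 0.025; 0 0 0 0 0 0 0.025; 0 0 0 0 0 0 0.025; 0 0 0 0 0 0 0.025"

```text
t: 14.2
eef_pos: [0.5717, 0.3219, 0.2437]
ee_rot: [3.142, 0.0, -0.002]
force: [-0.3, -0.7, -2.6]
width: 0.0325
gripper_force: 40.0
```

```bash
python3 - <<'E'
from h import *
for n in("wrist","top","side"):
    K,T,im,d=grab(n); cv2.imwrite(f"pics/{n}7.png",im); P=cloud(K,T,d)
    if n=="wrist": to(0.5713,0.3225,0.2)
    q=P.reshape(-1,3); r=np.hypot(q[:,0]-.5713,q[:,1]-.3225); k=q[(r<.055)&(r>.03)&(q[:,2]>.119)&(q[:,2]<.131)]
    c=np.linalg.lstsq(np.c_[2*k[:,:2],np.ones(len(k))],(k[:,:2]**2).sum(1),rcond=None)[0]
    print(n,"ring",len(k),((k.min(0)+k.max(0))/2).round(4),k.min(0).round(4),k.max(0).round(4),"z",np.median(k[:,2]).round(4))
    hs=cv2.cvtColor(im,cv2.COLOR_BGR2HSV).reshape(-1,3)
    b=q[(r<.06)&(q[:,2]>.17)&(q[:,2]<.225)&(hs[:,1]>120)&(hs[:,0]<20)]
    if len(b)>50:
        A=np.c_[2*b,np.ones(len(b))]; s=np.linalg.lstsq(A,(b**2).sum(1),rcond=None)[0]; print("  bulb sphere",len(b),s[:3].round(4),np.sqrt(s[3]+s[:3]@s[:3]).round(4),b.min(0).round(4),b.max(0).round(4))
E
```

```text
t 14.25 pos [0.5717 0.3221 0.2439] rot [-3.1414e+00 -2.0000e-04 -1.3000e-03] w 0.032 gf 40.0 F [-0.67 -0.1  -1.44]
turn deg [-0.01 -0.01 -0.08] shift [-0.0004 -0.0004  0.0439]
wrist ring 2718 [0.5865 0.3234 0.1238] [0.5577 0.2798 0.119 ] [0.6152 0.367  0.1286] z 0.1255
  bulb sphere 3931 [0.5722 0.3226 0.1999] 0.0316 [0.5696 0.2917 0.1943] [0.604  0.3525 0.225 ]
top ring 140 [0.5734 0.3175 0.1243] [0.5302 0.2778 0.1192] [0.6167 0.3571 0.1294] z 0.1248
side ring 342 [0.5717 0.3196 0.1245] [0.5279 0.2756 0.1192] [0.6155 0.3636 0.1298] z 0.1242
  bulb sphere 282 [0.5717 0.3188 0.2019] 0.0284 [0.5423 0.2867 0.1952] [0.5981 0.3335 0.225 ]
```

The flask is within 1 mm of the ring's axis in both views. Lowering now.

Request:
move_arm --rows "0 0 0 -0.0004 -0.0008 0.015 0.025; 0 0 0 0 0 0.02 0.025; 0 0 0 0 0 0.012 0.025; 0 0 0 0 0 0.003 0.025; 0 0 0 0 0 0 0.025; 0 0 0 0 0 0 0.025; 0 0 0 0 0 0 0.025"

```text
t: 15.22
eef_pos: [0.5716, 0.324, 0.1942]
ee_rot: [-3.141, -0.001, -0.001]
force: [-0.5, -0.4, -1.8]
width: 0.0319
gripper_force: 40.0
```

Request:
move_arm --rows "0 0 0 0 0 0.002 0.025; 0 0 0 0 0 0.002 0.025; 0 0 0 0 0 0 0.025; 0 0 0 0 0 0 0.025"

```text
t: 15.72
eef_pos: [0.5714, 0.3238, 0.1897]
ee_rot: [3.142, -0.0, -0.001]
force: [-0.2, -0.6, 0.1]
width: 0.0323
gripper_force: 40.0
```

Request:
move_arm --rows "0 0 0 0 0.0007 0.002 0.025; 0 0 0 0 0 0.002 0.025; 0 0 0 0 0 0.002 0.025; 0 0 0 0 0 0 0.025; 0 0 0 0 0 0 0.025"

```text
t: 16.35
eef_pos: [0.5717, 0.3233, 0.1843]
ee_rot: [-3.141, -0.001, -0.0]
force: [-1.9, -0.6, 7.1]
width: 0.0318
gripper_force: 40.0
```

Request:
move_arm --rows "0 0 0 0 0 0.002 0.025; 0 0 0 0 0 0.002 0.025; 0 0 0 0 0 0.001 0.025; 0 0 0 0 0 0 0.025; 0 0 0 0 0 0 0.025"

```text
t: 16.98
eef_pos: [0.5718, 0.3233, 0.1799]
ee_rot: [-3.141, -0.001, -0.0]
force: [-2.8, -1.7, 9.2]
width: 0.032
gripper_force: 40.0
```

Request:
move_arm --rows "0 0 0 0 0 0.002 0.025; 0 0 0 0 0 0.001 0.025; 0 0 0 0 0 0 0.025; 0 0 0 0 0 0 0.025"

```text
t: 17.48
eef_pos: [0.5719, 0.3233, 0.1773]
ee_rot: [-3.141, -0.002, -0.0]
force: [-3.7, -1.1, 11.6]
width: 0.0323
gripper_force: 40.0
```

Request:
move_arm --rows "0 0 0 0 0 0.001 0.025; 0 0 0 0 0 0 0.025; 0 0 0 0 0 0 0.025"

```text
t: 17.85
eef_pos: [0.572, 0.3233, 0.1768]
ee_rot: [-3.141, -0.002, 0.0]
force: [-5.3, -1.8, 14.0]
width: 0.0321
gripper_force: 40.0
```

```bash
python3 - <<'E'
from h import *
for n in("wrist","side"):
    K,T,im,d=grab(n); cv2.imwrite(f"pics/{n}8.png",im); P=cloud(K,T,d)
    if n=="wrist": to(0.5713,0.3225,0.2)
    q=P.reshape(-1,3); r=np.hypot(q[:,0]-.5713,q[:,1]-.3225)
    k=q[(r<.05)&(r>.035)&(q[:,2]>.105)&(q[:,2]<.131)]
    print(n,"ring z",len(k),np.percentile(k[:,2],[10,50,90]).round(4),k.max(0).round(4))
    k=q[(r<.025)&(q[:,2]>.222)&(q[:,2]<.24)]; 
    if len(k): print("knob",len(k),k.mean(0).round(4),((k.min(0)+k.max(0))/2).round(4))
E
```

```text
t 17.9 pos [0.572  0.3233 0.1768] rot [-3.1407e+00 -2.2000e-03  0.0000e+00] w 0.0318 gf 40.0 F [-4.6  -1.77 14.41]
turn deg [-0.05 -0.13  0.  ] shift [-0.0006  0.0007 -0.0232]
wrist ring z 3338 [0.1108 0.1133 0.1143] [0.6163 0.3669 0.1165]
knob 1951 [0.5738 0.3244 0.2295] [0.574  0.3238 0.231 ]
side ring z 206 [0.1074 0.1114 0.114 ] [0.6162 0.3584 0.1159]
knob 11 [0.574  0.3423 0.2336] [0.5745 0.3427 0.2343]
```

```bash
python3 - <<'E'
import cv2,numpy as np
a=cv2.imread("pics/wrist8.png")[140:384,130:380]; b=cv2.imread("pics/side8.png")[30:170,140:280]
cv2.imwrite("pics/c8.png",np.hstack([cv2.resize(a,(400,390)),cv2.resize(b,(390,390),interpolation=2)]))
E
```

```text
(no output)
```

View pics/c8.png

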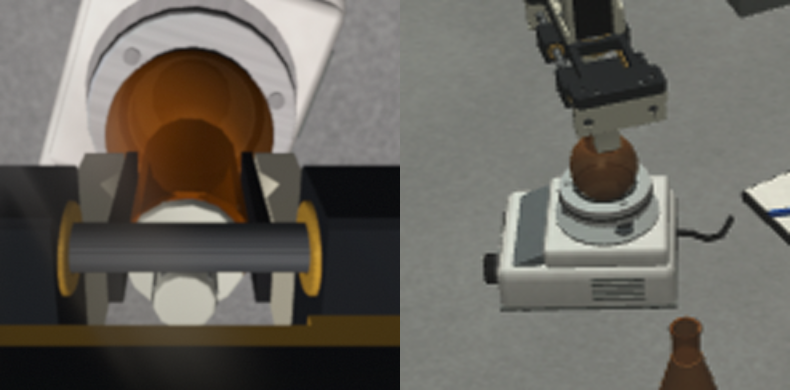

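The flask sits upright in the pressed ring at (190,110), with the stopper on the rim and the neck gripped. Handing in.

```bash
python3 -c "
from station import arm
print(arm.job_done())"
```

```text
the job is handed in; nothing more can be done
None
```

The job is handed in (no verdict was returned): the stopper is on the round amber flask with its flange level on the rim, and the arm still grips the neck, holding the flask upright in the mixer ring, pressed about 12 mm to its stop with about 14 N.

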